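# Lock two discs down in a push-push nest block

### The job

Both discs are to be locked down in the push-push nest block for measuring. Put the loose steel disc flat into the empty nest, and click the nests as needed so that both discs end up locked in the low position; each push toggles a nest between locked and raised, the empty one may be in either state, so feel how high each disc stands before and after you push. Push gently, never with more than about 25 N on a nest, and leave the brass ring, the black ring and the grease pot where they are.

Things in the scene. Friction and masses are not known exactly. Their poses are not given: they have to be found in the camera images.
- nest_block: fixed block, aluminium top plate on grey sides, 68 (x) x 150 (y) x 45 high mm; origin at the centre of its underside on the bench, z up. Two round nests (bores) in its flat top, 40 mm either side of the centre along its y. Each nest has a sprung steel floor on a push-push latch: raised, the floor lies 3 mm below the block's top; locked, 8.4 mm below.
- nest_a (a point): centre of the mouth of nest a, on the block's top face 45 mm above the bench, at the block's y = +40 mm; bore 35 mm across, 2 mm chamfer. Holds disc_a at the start, raised. To toggle a nest, push its floor to 11.7 mm below the top face and let go; a push that stops above 10 mm springs back to the former state. A springy end stop begins at 12 mm (about 8 N per mm).
- nest_b (a point): centre of the mouth of nest b, on the block's top face 45 mm above the bench, at the block's y = -40 mm; bore 35 mm across, 2 mm chamfer. Empty at the start, its floor raised or locked, not known beforehand. Push on either nest: 3 N starts to move a raised floor, 5 N a locked one, 6 N reaches the end stop; 9 or 10 N surely toggles it.
- disc_a: turned steel disc, 32 mm across, 15 mm thick, 90 g, lying flat in nest a; origin at the centre of its underside, z up. In a raised nest its top stands 12 mm above the block's top face, in a locked nest about 6.6 mm, pushed to the end stop 3 mm.
- disc_b: the loose turned steel disc, the same as disc_a (solid, 32 mm across, 15 mm thick, 90 g), lying flat on the bench to the left (+y) of the block; origin at the centre of its underside, z up.
- brass_ring: bystander: brass ring, 41 mm across, 10 mm high, lying on the bench behind the block; origin at the centre of its underside.
- black_ring: bystander: black ring with an open middle, 47 mm across, 13 mm high, lying on the bench to the left of the block near disc_b; origin at the centre of its underside.
- grease_pot: bystander: small white round pot with a lid, 34 mm across, 28 mm high, on the bench to the right of the block; origin at the centre of its underside.
Mind the look-alikes: they are no part of the job. What is shaped like the disc_a but green is not meant.

How it is judged (in metres and radians):
At the end, for the whole second after the job is handed in: disc_a lies in nest_a and disc_b in nest_b, each within 3 mm of the nest's centre, flat within 0.1 rad, at rest, and locked down: its underside more than 6.5 mm below the block's top face (locked is about 8.4 mm, raised 3 mm) (z of disc_a in the frame of nest_a below -0.0065 m and horizontal distance between disc_a and nest_a below 0.003 m and angle between each of disc_a, disc_b's own z axis and vertical below 0.1 rad and z of disc_b in the frame of nest_b below -0.0065 m and horizontal distance between disc_b and nest_b below 0.003 m and linear speed of each of disc_a, disc_b below 0.02 m/s); the robot touches nothing.
It fails at once if a disc is pushed against the nest block with more than 25 N (contact force between any of disc_a, disc_b and nest_block above 25 N).
It fails at once if the fingers push on the nest block itself with more than 25 N (contact force between the fingers and nest_block above 25 N).
It fails at once if a bystander (brass ring, black ring, grease pot) is moved by more than 15 mm (distance of any of brass_ring, black_ring, grease_pot from where it was at the start of the episode above 0.015 m).
It also fails if it takes over 58 s, if anything falls off the work surface, if the arm or the gripper's body presses on something with over 40 N, if the wrist force passes 120 N, or if a joint passes its speed limit or range.

### The arm

A 6-joint arm with a two-finger parallel gripper is mounted at the origin on a cart in front of the work surface, level with it; the furniture and walls round the work are solid. World frame = base frame: x ahead of the robot, y to its left, z up, the work surface at z = 0. Lengths are in m, angles in degrees, forces in N, time in s.
With the tool pointing down it reaches from about 0.375 to 0.9 m from the base axis. Payload 3.1 kg.
Tool frame: the origin (TCP) lies at the very end of the fingers, on their centre line; the grasp point (between the pads) lies 19 mm behind it; z points along the fingers, x is the direction in which the jaws open and shut, and the axes are right-handed (so a half turn about z gives the same grasp; the last joint's range is limited). The gripper opens to 87 mm and grips with 3 to 60 N. Pads are 19 mm wide; open, the fingers measure 117 mm over their backs; the gripper's body (75 mm by 190 mm) begins 51 mm behind the grasp point.
Start: joints at [-84.54, 30.224, 82.088, -0, 67.689, -10.227], TCP at [0.169, -0.602, 0.223] pointing down, gripper open.
Joint ranges: [-176.69, 176.69], [-43.24, 126.21], [12.49, 139.97], [-82, 262], [0, 151.66], [-163.58, 163.58]. Speed limits (degrees/s): [159.86, 159.86, 180, 180, 180, 180].

### API

Orientations are given as a 3x3 rotation matrix whose columns are the frame's x, y, z axes.
In Python, from rig import read_state, capture, bot gives the robot as it stands.
- The arm moves only by the shell command python3 -m crank 'ROWS' [OPENING]. ROWS is JSON, a list of rows, each a list of 2 entries, a list of its own where there are three numbers: the shift along the tool's x, y, z in cm, then the turn, a rotation vector about the tool's x, y, z in rad. In form: [[[dx, dy, dz], [wx, wy, wz]], ...]. A call has 1 to 12 rows; each row shifts and turns the commanded pose from where the row before left it, along the tool's axes as they then stand; what a row does not reach is not made up. A row lasts 1/10 s, in which the tool goes at most 50 mm and 8.59 degrees, less where a joint would pass 70% of its speed; a pose out of reach is approached as far as the arm can. A call with a gripper value outside its range is refused whole. OPENING is the closure, from -1 (fully open) to 1 (shut), set as the call begins (- or left out, the last holds). The fingers move at their own pace and stop on an object; the grip force is fixed at half the most. Time passes only in rows, so rows that do not move let the fingers close. It gives the time, the measured TCP pose, the force and the opening at its end, in the units of the state.
- read_state(): the state, without advancing time (a new reading comes with each control period).
- capture(name): name is "scene" or "top"; returns a dict with "pixels" (384x512x3 uint8, red, green, blue), "camera_matrix" (3x3 intrinsics, pixels), "dist" ([k1, k2, p1, p2, k3] as OpenCV has them; the pictures are not rectified), "R" (3x3) and "t" (3): a world point X has camera coordinates R X + t. Camera axes: x right, y down, z forward; pixel columns grow to the right and rows downward; lengths in m; the calibration is good to about 2 mm. A picture is of the moment at which its call begins. There is no depth.
- bot.hand_in(): hands the job in, once; it reports no verdict.
The state is a dict: "time_s": time; "joint_positions": joint angles; "qvel": joint speeds; "tau": joint torques, N m; "position": TCP position; "tcp_rot": TCP orientation; "force": force on the tool from outside, world axes, zero at the start; "moment": the same for the moment, N m; "opening": opening from 0.0 (shut) to 1.0 (fully open).
Only numpy, scipy, OpenCV 4.12 (cv2) and the standard library are available. Lean on these libraries where they do the work, as an engineer would, in place of code of your own. Each camera call takes 0.05 s, during which the arm holds its last target.

## Working session

There is one attempt and no reset: what is moved stays moved. The work goes in short steps, Python scripts to look and compute and a shell command to move; the robot and the scene stay as the last step left them, time stands still between calls to the robot, and variables do not carry over. Pictures are saved under pics/ and viewed, and the job is handed in when it is done.

```bash
mkdir -p pics; ls
python3 - <<'E'
from rig import read_state, capture, bot
import cv2, numpy as np
s=read_state(); print({k:np.round(v,3).tolist() for k,v in s.items()})
for n in ("scene","top"):
    c=capture(n); cv2.imwrite(f"pics/{n}0.png",c["pixels"][:,:,::-1]); print(n,c["camera_matrix"],c["dist"],c["R"],c["t"])
E
```

```text
pics
{'time_s': 0.0, 'joint_positions': [-84.536, 30.279, 82.157, -0.0, 67.689, -10.225], 'qvel': [0.013, 0.025, -0.046, -0.001, -0.022, -0.143], 'tau': [-0.0, -44.004, -17.659, 0.063, 0.058, -0.0], 'position': [0.169, -0.601, 0.222], 'tcp_rot': [[0.27, -0.963, -0.0], [-0.963, -0.27, 0.002], [-0.002, -0.0, -1.0]], 'force': [0.749, -0.115, -1.113], 'moment': [0.052, 0.06, 0.035], 'opening': 1.002}
scene [[379.66927695   0.         254.03030937]
 [  0.         379.66927695 190.77779165]
 [  0.           0.           1.        ]] [-0.0158316  0.         0.         0.         0.       ] [[-0.72515705 -0.68856695 -0.00477496]
 [-0.36816391  0.39356937 -0.84235294]
 [ 0.58189568 -0.60908021 -0.53890511]] [0.42525096 0.18904721 0.69058543]
top [[385.57005458   0.         257.46586741]
 [  0.         385.57005458 182.70024747]
 [  0.           0.           1.        ]] [-0.11300614  0.          0.          0.          0.        ] [[-0.01988061 -0.99942607 -0.02742797]
 [-0.9921099   0.02311673 -0.12322163]
 [ 0.12378495  0.02476184 -0.99200007]] [0.09801781 0.48857855 1.01640321]
```

View pics/scene0.png

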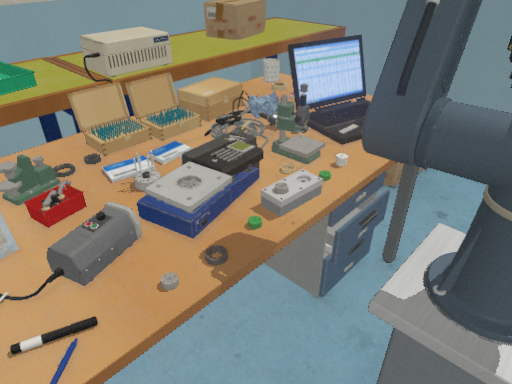

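View pics/top0.png

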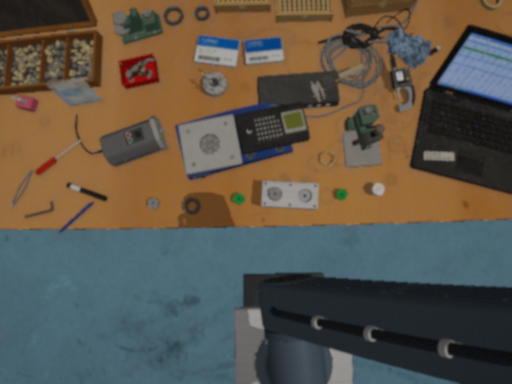

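The top view shows the block at about (290,195), a grey disc at (152,202), the black ring at (192,206), the brass ring at (327,158) and the pot at (377,189). Disc look-alikes are the green ones at (238,198) and (340,194), plus the black ring. By the description (steel, left of the black ring), I choose (152,202). I'll check that in a close crop.

```bash
cat > h.py <<'E'
import numpy as np, cv2
from rig import read_state, capture
def ray(c,uv):
    p=cv2.undistortPoints(np.array([[uv]],float),c["camera_matrix"],np.array(c["dist"]))[0,0]
    R=np.array(c["R"]);t=np.array(c["t"])
    return -R.T@t, R.T@np.array([p[0],p[1],1.])
def onz(c,uv,z):
    o,d=ray(c,uv); return o+d*(z-o[2])/d[2]
def proj(c,P):
    R=np.array(c["R"]);
    return cv2.projectPoints(np.atleast_2d(np.array(P,float)),cv2.Rodrigues(R)[0],np.array(c["t"],float),c["camera_matrix"],np.array(c["dist"]))[0][:,0]
E
python3 - <<'E'
import cv2,numpy as np
a=cv2.imread("pics/top0.png");b=cv2.imread("pics/scene0.png")
A=cv2.resize(a[165:225,130:330],None,fx=4,fy=4,interpolation=cv2.INTER_CUBIC)
B=cv2.resize(b[160:300,145:345],None,fx=4,fy=4,interpolation=cv2.INTER_CUBIC)[:355]
B=cv2.resize(b[160:300,145:345],None,fx=4,fy=4,interpolation=cv2.INTER_CUBIC)
cv2.imwrite("pics/cropA.png",A);cv2.imwrite("pics/cropB.png",B)
E
```

```text
(no output)
```

View pics/cropA.png

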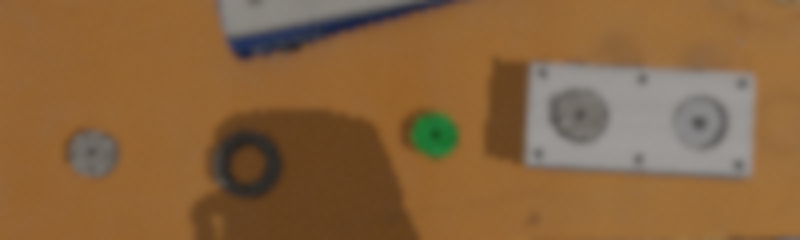

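View pics/cropB.png

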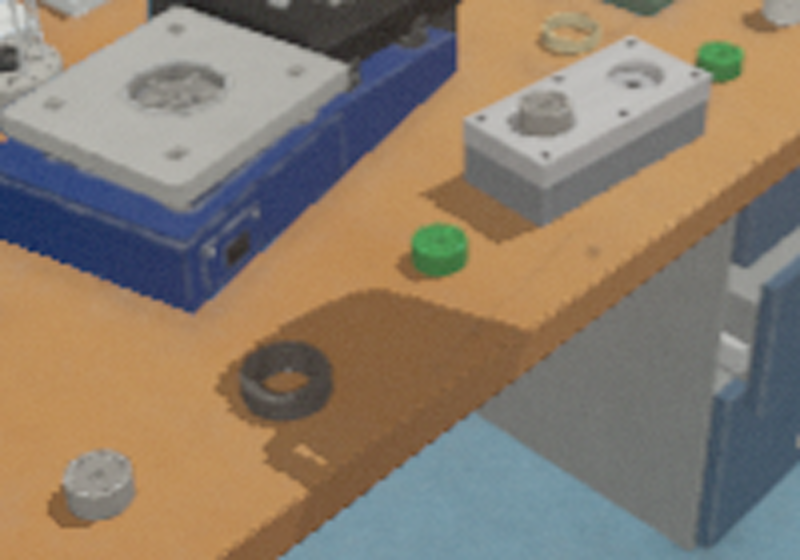

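The crops show the loose steel disc at top px (152.6,203) and scene px (169,281). It is grey and solid, and neither green nor an open ring, so it's the right one. Nest a (left) holds the standing disc and nest b (right) is empty. Next I'll measure.

```bash
cat > m.py <<'E'
from h import *
c=capture("top"); s=capture("scene")
def blob(img,roi,f):
    x0,y0,x1,y1=roi; sub=img[y0:y1,x0:x1]; hsv=cv2.cvtColor(sub,cv2.COLOR_RGB2HSV)
    m=f(hsv).astype(np.uint8); n,l,st,ce=cv2.connectedComponentsWithStats(m)
    k=1+np.argmax(st[1:,4]); cs,_=cv2.findContours((l==k).astype(np.uint8),cv2.RETR_EXTERNAL,cv2.CHAIN_APPROX_NONE)
    return max(cs,key=cv2.contourArea).reshape(-1,2)+[x0,y0], ce[k]+[x0,y0], st[k]
grey=lambda h:(h[...,1]<75)&(h[...,2]>60)
E
python3 - <<'E'
from m import *
# disc b
ct,ce,st=blob(c["pixels"],(140,190,165,215),grey); print("disc top",ce,st,onz(c,ce,.012),onz(c,ce,.015))
ct,ces,sts=blob(s["pixels"],(155,265,185,298),grey); print("disc scene",ces,sts,onz(s,ces,.0075))
(eu,ev),_=cv2.minEnclosingCircle(ct),0
# block top face in top view
ct,ce,st=blob(c["pixels"],(255,172,328,216),lambda h:(h[...,1]<60)&(h[...,2]>110))
r=cv2.minAreaRect(cv2.convexHull(ct.astype(np.float32))); print(r)
P=np.array([onz(c,p,.045) for p in cv2.boxPoints(r)]); print(P,P.mean(0),[np.linalg.norm(P[i]-P[i-1]) for i in range(4)])
for nm,roi,f in [("green",(228,188,250,208),lambda h:(h[...,0]>40)&(h[...,0]<85)&(h[...,1]>100)),("black",(180,193,206,218),lambda h:(h[...,2]<80)&(h[...,1]<110)),("green2",(330,184,352,204),lambda h:(h[...,0]>40)&(h[...,0]<85)&(h[...,1]>100)),("pot",(365,178,390,202),lambda h:(h[...,1]<60)&(h[...,2]>120)),("brass",(315,147,340,170),lambda h:(h[...,0]>20)&(h[...,0]<35)&(h[...,2]>130))]:
    try:
        ct,ce,st=blob(c["pixels"],roi,f); print(nm,ce,st,onz(c,ce,.01))
    except Exception as e: print(nm,e)
E
```

```text
disc top [152.8  203.05] [  8   8  11  11 100] [0.44251097 0.38179955 0.012     ] [0.44227969 0.38089232 0.015     ]
disc scene [169.2734375 280.7734375] [  6   7  18  18 256] [0.44417623 0.38124221 0.0075    ]
((289.28765869140625, 194.59530639648438), (56.409385681152344, 26.22724151611328), 2.385944128036499)
[[ 0.42479632  0.08014062  0.045     ]
 [ 0.49508283  0.0757445   0.045     ]
 [ 0.48521431 -0.07510103  0.045     ]
 [ 0.41514528 -0.06952759  0.045     ]] [0.45505968 0.00281413 0.045     ] [np.float64(0.14997905178314916), np.float64(0.07042385878047157), np.float64(0.1511679895658631), np.float64(0.0702903433299782)]
green [238.20430108 198.3655914 ] [ 5  6 11 10 93] [0.45086602 0.14213043 0.01      ]
black [191.52419355 205.46774194] [  4   5  16  16 124] [0.43383016 0.2724283  0.01      ]
green2 [341. 194.] [ 6  5 11 11 93] [ 0.45644062 -0.14220629  0.01      ]
pot [377.725      188.65833333] [  7   5  12  12 120] [ 0.46882565 -0.24560738  0.01      ]
brass attempt to get argmax of an empty sequence
```

Run:
```python
from m import *
for n,k in (("top",c),("scene",s)): print(n,"cam at",-np.array(k["R"]).T@k["t"])
g=cv2.cvtColor(c["pixels"],cv2.COLOR_RGB2GRAY); print(g[176:214,275]); print(g[176:214,312]); print(g[188,255:327]);print(g[203,255:327])
hs=cv2.cvtColor(s["pixels"],cv2.COLOR_RGB2HSV)
m=((hs[...,1]<60)&(hs[...,2]>140)).astype(np.uint8)*255
cv2.imwrite("pics/mask_s.png",cv2.resize(m[160:220,255:330],None,fx=8,fy=8,interpolation=cv2.INTER_NEAREST))
cv2.imwrite("pics/blk_s.png",cv2.resize(s["pixels"][160:220,255:330,::-1],None,fx=8,fy=8,interpolation=cv2.INTER_CUBIC))
```

```text
top cam at [0.36085685 0.0614992  1.07116393]
scene cam at [-0.02387458  0.63903249  0.53343505]
[115 115 114 109 109 123 138 146 149 148 140 123 113 112 111 107  96  85
  90 101 108 113 114 105 115 135 148 151 150 145 131 112 110 113 115 114
 114 114]
[114 114 112 112 110 111 121 137 145 147 150 152 153 153 150 146 141 136
 132 132 134 137 141 147 151 153 154 152 149 145 143 141 126 110 110 115
 115 115]
[ 73  73  74  74  74  78  97 124 142 148 149 146 139 129 124 116 109 106
 106 109 113 115 117 122 131 141 148 151 152 152 151 152 152 151 152 151
 152 152 152 152 152 153 153 153 152 152 149 145 142 139 138 140 142 147
 150 153 153 153 152 151 151 151 148 139 125 117 115 115 113 114 112 112]
[ 76  74  75  75  77  90 115 132 125 112 122 141 148 150 150 150 151 150
 151 151 151 151 151 151 151 151 152 152 152 152 153 152 150 143 135 138
 147 152 153 153 153 153 153 153 153 152 152 150 148 145 144 145 147 149
 151 153 154 152 152 152 152 150 143 129 118 115 116 115 113 112 113 113]
```

View pics/mask_s.png

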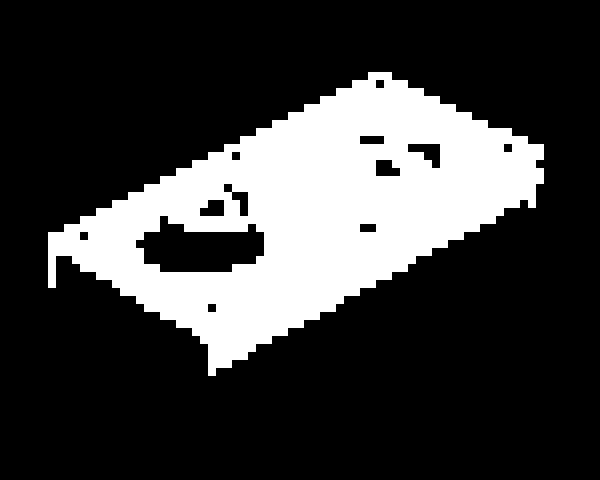

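View pics/blk_s.png

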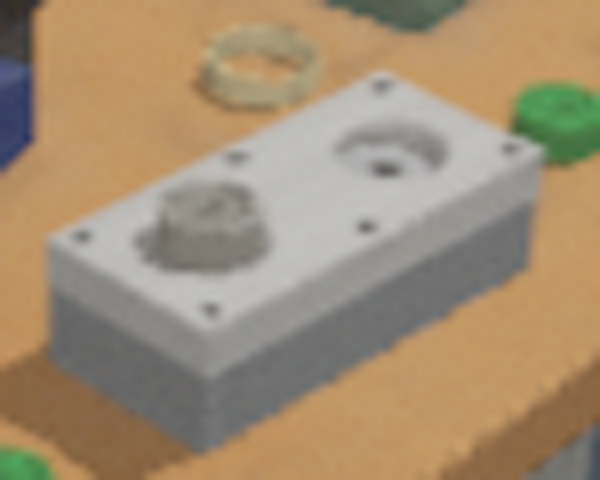

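Run:
```python
from m import *
def refine(img,uv):
    g=255-cv2.cvtColor(img,cv2.COLOR_RGB2GRAY).astype(float); u,v=map(int,np.round(uv)); w=g[v-2:v+3,u-2:u+3]; w=np.clip(w-np.percentile(w,40),0,None)
    yy,xx=np.mgrid[v-2:v+3,u-2:u+3]; return np.array([(w*xx).sum(),(w*yy).sum()])/w.sum()
top=[(542,73),(643,79),(743,83),(539,154),(640,159),(740,165)]
sc=[(82,236),(236,157),(380,86),(210,309),(366,227),(511,149)]
for nm,k,L,f,o in (("top",c,top,4,(130,165)),("scene",s,sc,8,(255,160))):
    P=[]
    for p in L:
        q=(np.array(p)+.5)/f-.5+o; r=refine(k["pixels"],q); P.append(onz(k,r,.045)); print(q.round(1),r.round(2),P[-1].round(4))
    P=np.array(P); d=(P[[0,3]]-P[[2,5]]).sum(0); d/=np.linalg.norm(d); C=P.mean(0)
    print(nm,"C",C,"yaw",np.degrees(np.arctan2(-d[0],d[1])),"a",C+.04*d,"b",C-.04*d)
```

```text
[265.1 182.9] [264.85 182.15] [0.4899 0.0673 0.045 ]
[290.4 184.4] [290.03 183.54] [ 4.846e-01 -1.000e-04  4.500e-02]
[315.4 185.4] [315.28 184.82] [ 0.4796 -0.0676  0.045 ]
[264.4 203.1] [263.99 203.31] [0.4332 0.0708 0.045 ]
[289.6 204.4] [289.17 204.73] [0.4279 0.0039 0.045 ]
[314.6 205.9] [314.33 206.62] [ 0.4213 -0.0628  0.045 ]
top C [0.45607582 0.00192537 0.045     ] yaw -4.729679287811038 a [0.45937401 0.04178916 0.045     ] b [ 0.45277763 -0.03793842  0.045     ]
[264.8 189.1] [264.33 188.96] [0.491  0.0642 0.045 ]
[284.1 179.2] [283.53 178.49] [ 0.4888 -0.0052  0.045 ]
[302.1 170.3] [302.01 169.24] [ 0.4838 -0.0746  0.045 ]
[280.8 198.2] [281.   198.75] [0.4345 0.0692 0.045 ]
[300.3 187.9] [300.64 188.25] [0.4293 0.002  0.045 ]
[318.4 178.2] [319.05 177.11] [ 0.4277 -0.0717  0.045 ]
scene C [ 0.45918057 -0.002678    0.045     ] yaw -2.868623237145148 a [0.46118241 0.03727188 0.045     ] b [ 0.45717873 -0.04262787  0.045     ]
```

Run:
```python
from m import *
def refine(img,uv):
    g=255-cv2.cvtColor(img,cv2.COLOR_RGB2GRAY).astype(float); u,v=map(int,np.round(uv))
    G=cv2.resize(g[v-4:v+5,u-4:u+5],None,fx=8,fy=8,interpolation=cv2.INTER_CUBIC)
    x=int((uv[0]-u+4.5)*8);y=int((uv[1]-v+4.5)*8)
    w=G[y-8:y+9,x-8:x+9]; j=np.unravel_index(w.argmax(),w.shape)
    return np.array([(x-8+j[1]+.5)/8-4.5+u,(y-8+j[0]+.5)/8-4.5+v])
top=[(542,73),(643,79),(743,83),(539,154),(640,159),(740,165)]
sc=[(82,236),(236,157),(380,86),(210,309),(366,227),(511,149)]
for nm,k,L,f,o in (("top",c,top,4,(130,165)),("scene",s,sc,8,(255,160))):
  for ref in (0,1):
    P=[]
    for p in L:
        q=(np.array(p)+.5)/f-.5+o
        if ref: q=refine(k["pixels"],q)
        P.append(onz(k,q,.045))
    P=np.array(P); d=(P[[0,3]]-P[[2,5]]).sum(0); d/=np.linalg.norm(d); C=P.mean(0)
    print(nm,"C",C.round(4),"yaw",np.degrees(np.arctan2(-d[0],d[1])),"a",(C+.04*d).round(4),"b",(C-.04*d).round(4), np.round(np.linalg.norm(P[:3]-P[3:],axis=1),4),np.round(P[0]-P[2],4)[:2],np.round(P[3]-P[5],4)[:2])
# nest b hole and disc_a in top view
g=cv2.cvtColor(c["pixels"],cv2.COLOR_RGB2GRAY)
for roi,t in (((268,186,284,202),125),((296,187,314,204),145)):
    x0,y0,x1,y1=roi; m=(g[y0:y1,x0:x1]<t).astype(np.uint8); cs,_=cv2.findContours(m,cv2.RETR_EXTERNAL,cv2.CHAIN_APPROX_NONE)
    e=cv2.fitEllipse(max(cs,key=cv2.contourArea)); q=np.array(e[0])+[x0,y0]; print(q,e[1],onz(c,q,.045),onz(c,q,.057))
```

```text
top C [0.4557 0.0011 0.045 ] yaw -4.324155982225503 a [0.4587 0.041  0.045 ] b [ 0.4527 -0.0388  0.045 ] [0.0544 0.0537 0.055 ] [0.0099 0.1343] [0.0104 0.1335]
top C [0.4558 0.0019 0.045 ] yaw -4.6218113913939005 a [0.459  0.0418 0.045 ] b [ 0.4526 -0.038   0.045 ] [0.0541 0.054  0.0546] [0.0105 0.1336] [0.011  0.1331]
scene C [ 0.4581 -0.0012  0.045 ] yaw -4.318368095409162 a [0.4611 0.0387 0.045 ] b [ 0.4551 -0.0411  0.045 ] [0.0537 0.0552 0.0547] [0.0096 0.1339] [0.0106 0.134 ]
scene C [ 0.4583 -0.0013  0.045 ] yaw -4.054626415813045 a [0.4611 0.0386 0.045 ] b [ 0.4554 -0.0412  0.045 ] [0.0539 0.055  0.0541] [0.0094 0.1347] [0.0096 0.1339]
[274.28475714 193.39995289] (12.778752326965332, 13.960820198059082) [0.45906226 0.04275401 0.045     ] [0.45791384 0.04297322 0.057     ]
[304.87153244 195.14786434] (14.407495498657227, 15.082903861999512) [ 0.45249863 -0.03871312  0.045     ] [ 0.45142696 -0.03754124  0.057     ]
```

```bash
cat > go.py <<'E'
import sys,numpy as np
from rig import read_state
def go(x,y,z,head=None):
    s=read_state(); R=np.array(s["tcp_rot"]); p=np.array(s["position"])
    print("pos",p.round(4),"head",np.degrees(np.arctan2(R[1,0],R[0,0])).round(2),"tilt",np.round(R[:,2],4),"F",np.round(s["force"],2),"open",round(float(np.squeeze(s["opening"])),3),"t",s["time_s"])
    print("shift cm",(R.T@(np.array([x,y,z])-p)*100).round(2))
    if head is not None: print("wz",np.radians(np.degrees(np.arctan2(R[1,0],R[0,0]))-head).round(4))
if __name__=="__main__": go(*map(float,sys.argv[1:]))
E
python3 -m crank '[[[0,0,0],[0,0,-0.14]],[[0,0,0],[0,0,-0.14]],[[0,0,0],[0,0,-0.14]],[[0,0,0],[0,0,-0.14]],[[0,0,0],[0,0,-0.14]],[[0,0,0],[0,0,-0.14]],[[0,0,0],[0,0,-0.14]],[[0,0,0],[0,0,-0.14]],[[0,0,0],[0,0,-0.1]],[[0,0,0],[0,0,0]]]' 1
python3 go.py 0.459 0.041 0.2 -4.3
```

```text
time_s: 1.5
position: [0.169, -0.6017, 0.2226]
tcp_rot: [[0.997, -0.077, 0.0], [-0.077, -0.997, -0.0], [0.0, 0.0, -1.0]]
force: [0.4, -0.8, 0.5]
opening: 0.169
pos [ 0.169  -0.6017  0.2226] head -4.42 tilt [ 0.e+00 -1.e-04 -1.e+00] F [ 0.44 -0.78  0.52] open 0.169 t 1.5
shift cm [ 23.95 -66.32   2.25]
wz -0.0022
```

```bash
python3 -m crank '[[[1.45,-4.1,0],[0,0,0]],[[1.45,-4.1,0],[0,0,0]],[[1.45,-4.1,0],[0,0,0]],[[1.45,-4.1,0],[0,0,0]],[[1.45,-4.1,0],[0,0,0]],[[1.45,-4.1,0],[0,0,0]],[[1.45,-4.1,0],[0,0,0]],[[1.45,-4.1,0],[0,0,0]],[[1.45,-4.1,0],[0,0,0]],[[1.45,-4.1,0],[0,0,0]],[[1.45,-4.1,0],[0,0,0]],[[1.45,-4.1,0],[0,0,0]]]'
python3 go.py 0.459 0.041 0.075 -4.3
```

```text
time_s: 2.7
position: [0.381, -0.1231, 0.223]
tcp_rot: [[0.997, -0.08, 0.001], [-0.08, -0.997, -0.001], [0.001, 0.001, -1.0]]
force: [1.3, -0.1, 0.1]
opening: 0.004
pos [ 0.381  -0.1231  0.223 ] head -4.58 tilt [ 1.1e-03 -7.0e-04 -1.0e+00] F [ 1.3  -0.13  0.07] open 0.004 t 2.7
shift cm [  6.44 -16.99  14.79]
wz -0.005
```

```bash
python3 -m crank '[[[1.07,-2.83,2.2],[0,0,0]],[[1.07,-2.83,2.2],[0,0,0]],[[1.07,-2.83,2.2],[0,0,0]],[[1.07,-2.83,2.2],[0,0,0]],[[1.07,-2.83,2.2],[0,0,0]],[[1.07,-2.83,2.2],[0,0,0]],[[0,0,0],[0,0,0]],[[0,0,0],[0,0,0]],[[0,0,0],[0,0,0]]]'
python3 - <<'E'
from m import *
from go import go
go(.46,.040,.06,-4.3)
cv2.imwrite("pics/t1.png",cv2.resize(c["pixels"][150:230,230:350,::-1],None,fx=5,fy=5,interpolation=cv2.INTER_CUBIC))
cv2.imwrite("pics/s1.png",cv2.resize(s["pixels"][130:220,240:340,::-1],None,fx=6,fy=6,interpolation=cv2.INTER_CUBIC))
P=read_state()["position"]; print(proj(s,P), (proj(s,P)-[240,130]+.5)*6-.5)
E
```

```text
time_s: 3.6
position: [0.4575, 0.0392, 0.0912]
tcp_rot: [[0.997, -0.078, 0.001], [-0.078, -0.997, -0.0], [0.001, 0.0, -1.0]]
force: [0.1, -0.5, -0.4]
opening: 0.004
pos [0.4577 0.0389 0.0914] head -4.53 tilt [ 1.6e-03 -4.0e-04 -1.0e+00] F [ 0.57  0.49 -0.16] open 0.004 t 3.7
shift cm [ 0.22 -0.13  3.14]
wz -0.004
[[282.44888448 173.0898192 ]] [[257.19330686 261.03891522]]
```

View pics/s1.png

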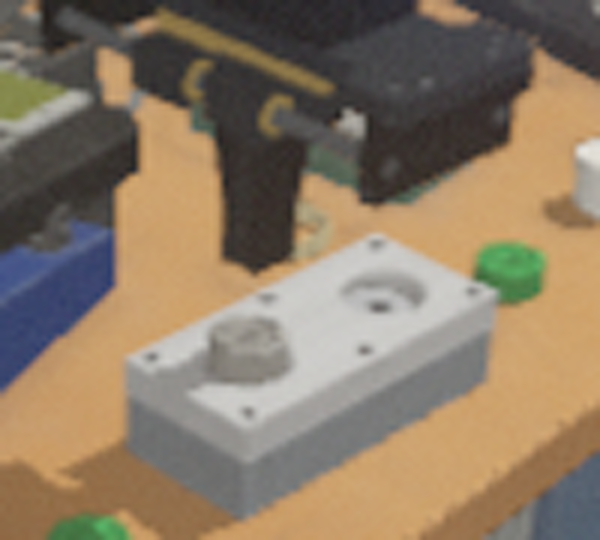

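View pics/t1.png

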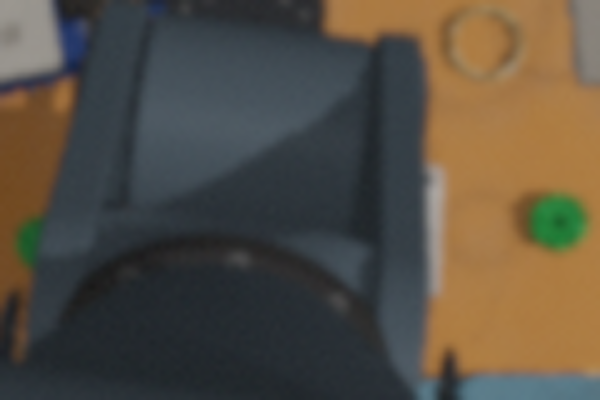

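The scene picture shows the closed fingers above disc a. The tip is at crop (257,262), which matches the projected TCP at (257,261), so the scene camera agrees with the robot to about 1 mm. I'll take the nest centres from it: a ≈ (0.461,0.039), b ≈ (0.455,-0.041). Now I go down to just above disc a.

```bash
python3 -m crank '[[[0.15,0,0.75],[0,0,0]],[[0.15,0,0.75],[0,0,0]],[[0,0,0.75],[0,0,0]],[[0,0,0.5],[0,0,0]],[[0,0,0.2],[0,0,0]],[[0,0,0],[0,0,0]],[[0,0,0],[0,0,0]]]'
python3 go.py 0.461 0.039 0.057 -4.3
```

```text
time_s: 4.4
position: [0.4604, 0.0397, 0.061]
tcp_rot: [[0.997, -0.077, -0.0], [-0.077, -0.997, 0.0], [-0.0, -0.0, -1.0]]
force: [0.4, -0.3, 0.8]
opening: 0.004
pos [0.4604 0.0397 0.061 ] head -4.41 tilt [-1.e-04  0.e+00 -1.e+00] F [ 0.44 -0.29  0.84] open 0.004 t 4.4
shift cm [0.06 0.06 0.4 ]
wz -0.0019
```

```bash
python3 -m crank '[[[0,0,0.1],[0,0,0]],[[0,0,0.1],[0,0,0]],[[0,0,0.1],[0,0,0]],[[0,0,0],[0,0,0]]]'
python3 go.py 0.461 0.039 0.057 -4.3
```

```text
time_s: 4.8
position: [0.4604, 0.0396, 0.058]
tcp_rot: [[0.997, -0.077, -0.0], [-0.077, -0.997, 0.0], [-0.0, -0.0, -1.0]]
force: [0.4, 0.4, 0.9]
opening: 0.001
pos [0.4604 0.0396 0.058 ] head -4.41 tilt [-0.  0. -1.] F [0.36 0.36 0.89] open 0.001 t 4.8
shift cm [0.07 0.06 0.1 ]
wz -0.0019
```

```bash
python3 -m crank '[[[0,0,0.1],[0,0,0]],[[0,0,0.1],[0,0,0]],[[0,0,0.1],[0,0,0]],[[0,0,0],[0,0,0]]]'
python3 -m crank '[[[0,0,0.1],[0,0,0]],[[0,0,0.1],[0,0,0]],[[0,0,0.1],[0,0,0]],[[0,0,0],[0,0,0]]]'
```

```text
time_s: 5.2
position: [0.4605, 0.0396, 0.0552]
tcp_rot: [[0.997, -0.077, 0.0], [-0.077, -0.997, -0.0], [0.0, 0.0, -1.0]]
force: [0.7, 0.0, 4.2]
opening: 0.008
time_s: 5.6
position: [0.4605, 0.0396, 0.052]
tcp_rot: [[0.997, -0.077, 0.0], [-0.077, -0.997, 0.0], [0.0, -0.0, -1.0]]
force: [0.2, 0.2, 4.8]
opening: 0.004
```

```bash
python3 -m crank '[[[0,0,0.1],[0,0,0]],[[0,0,0.1],[0,0,0]],[[0,0,0.1],[0,0,0]],[[0,0,0.05],[0,0,0]],[[0,0,0],[0,0,0]]]'
python3 -m crank '[[[0,0,0.05],[0,0,0]],[[0,0,0],[0,0,0]]]'
```

```text
time_s: 6.1
position: [0.4605, 0.0396, 0.0486]
tcp_rot: [[0.997, -0.077, 0.0], [-0.077, -0.997, -0.0], [0.0, 0.0, -1.0]]
force: [-0.3, -0.5, 5.5]
opening: 0.008
time_s: 6.3
position: [0.4605, 0.0396, 0.0483]
tcp_rot: [[0.997, -0.077, 0.0], [-0.077, -0.997, -0.0], [0.0, 0.0, -1.0]]
force: [0.3, -0.6, 7.2]
opening: 0.0
```

Nearly at the toggle depth. I'll go a little further, to about 9–10 N, then release.

```bash
python3 -m crank '[[[0,0,0.05],[0,0,0]],[[0,0,0],[0,0,0]]]'
```

```text
time_s: 6.5
position: [0.4605, 0.0396, 0.048]
tcp_rot: [[0.997, -0.077, 0.0], [-0.077, -0.997, -0.0], [0.0, 0.0, -1.0]]
force: [0.0, 1.1, 8.8]
opening: 0.007
```

```bash
python3 -m crank '[[[0,0,0.03],[0,0,0]],[[0,0,0],[0,0,0]]]'
python3 -m crank '[[[0,0,-0.1],[0,0,0]],[[0,0,-0.1],[0,0,0]],[[0,0,-0.1],[0,0,0]],[[0,0,-0.05],[0,0,0]],[[0,0,0],[0,0,0]]]'
python3 -m crank '[[[0,0,-0.1],[0,0,0]],[[0,0,-0.1],[0,0,0]],[[0,0,0],[0,0,0]]]'
```

```text
time_s: 6.7
position: [0.4605, 0.0396, 0.0478]
tcp_rot: [[0.997, -0.077, 0.001], [-0.077, -0.997, -0.0], [0.001, 0.0, -1.0]]
force: [-1.1, -0.2, 10.3]
opening: 0.007
time_s: 7.2
position: [0.4605, 0.0396, 0.0509]
tcp_rot: [[0.997, -0.077, 0.0], [-0.077, -0.997, -0.0], [0.0, 0.0, -1.0]]
force: [0.3, -0.6, 4.8]
opening: 0.004
time_s: 7.5
position: [0.4603, 0.0396, 0.0526]
tcp_rot: [[0.997, -0.077, -0.0], [-0.077, -0.997, 0.0], [-0.0, -0.0, -1.0]]
force: [0.1, -0.1, 0.1]
opening: 0.002
```

Disc a is free of force at 52.6 mm, against first contact at about 57 mm, so nest a has locked. Before reaching for disc b, I'll check the clearance to the grey power box.

```bash
python3 -m crank '[[[0,0,-2],[0,0,0]],[[0,0,-3],[0,0,0]],[[0,0,-4],[0,0,0]],[[0,0,0],[0,0,0]]]' -1
python3 - <<'E'
from m import *
A=cv2.resize(c["pixels"][100:220,60:220,::-1],None,fx=5,fy=5,interpolation=cv2.INTER_CUBIC)
cv2.imwrite("pics/t2.png",A)
for z in (0,.06,.08):
  for p in ((105,165),(165,148),(157,150)): print(z,p,onz(c,p,z).round(3))
cv2.imwrite("pics/s2.png",cv2.resize(s["pixels"][180:300,30:230,::-1],None,fx=4,fy=4,interpolation=cv2.INTER_CUBIC))
E
```

```text
time_s: 7.9
position: [0.4634, 0.0393, 0.1463]
tcp_rot: [[0.997, -0.077, 0.009], [-0.077, -0.997, -0.001], [0.009, 0.001, -1.0]]
force: [0.9, -0.3, 0.8]
opening: 0.285
0 (105, 165) [0.557 0.53  0.   ]
0 (165, 148) [0.601 0.352 0.   ]
0 (157, 150) [0.596 0.375 0.   ]
0.06 (105, 165) [0.546 0.504 0.06 ]
0.06 (165, 148) [0.588 0.336 0.06 ]
0.06 (157, 150) [0.583 0.358 0.06 ]
0.08 (105, 165) [0.542 0.495 0.08 ]
0.08 (165, 148) [0.583 0.33  0.08 ]
0.08 (157, 150) [0.578 0.352 0.08 ]
```

View pics/t2.png

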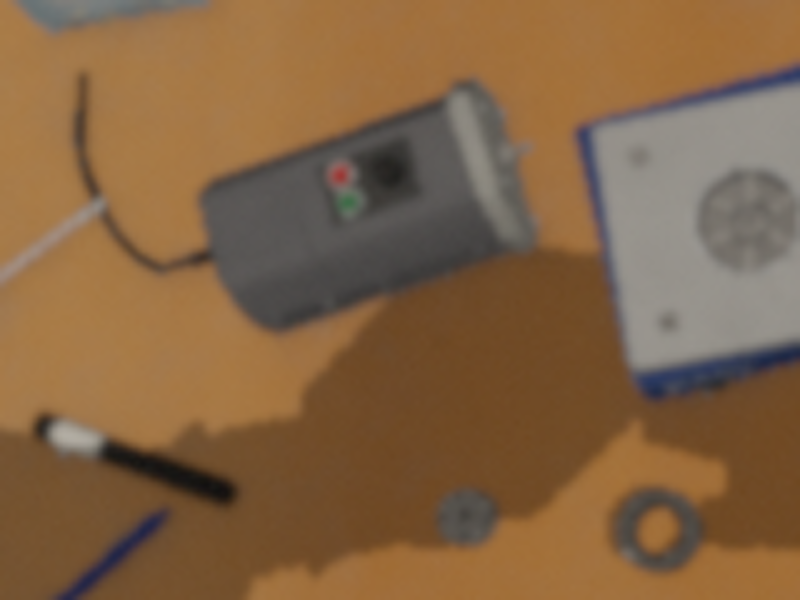

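View pics/s2.png

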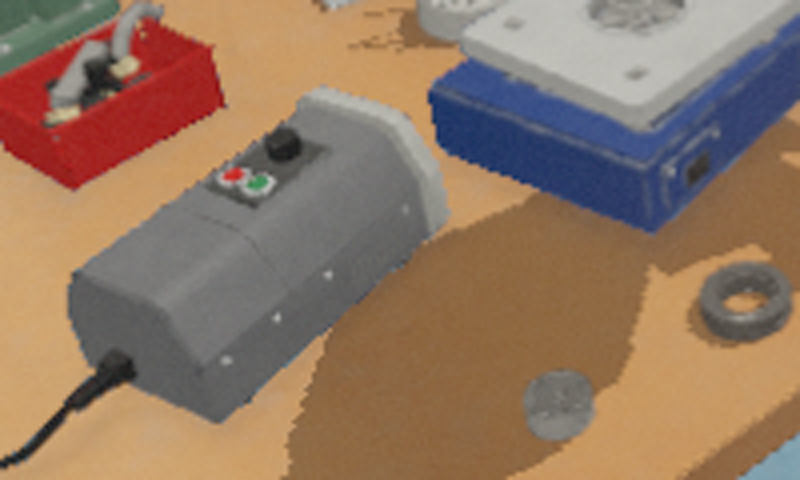

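The power box's nearest edge at the disc's y is at x ≈ 0.57. The gripper body will reach about 0.54, so it's clear with the jaws along x. Go over disc b.

```bash
python3 go.py 0.4435 0.3813 0.12 -4.3
python3 -m crank '[[[-0.45,-3.8,0],[0,0,0]],[[-0.45,-3.8,0],[0,0,0]],[[-0.45,-3.8,0],[0,0,0]],[[-0.45,-3.8,0],[0,0,0]],[[-0.45,-3.8,0],[0,0,0]],[[-0.45,-3.8,0],[0,0,0]],[[-0.45,-3.8,0],[0,0,0]],[[-0.45,-3.8,0],[0,0,0]],[[-0.45,-3.8,0],[0,0,0]],[[0,0,0],[0,0,0]],[[0,0,0],[0,0,0]]]'
python3 go.py 0.4435 0.3813 0.006 -4.3
```

```text
pos [0.4607 0.0396 0.1432] head -4.4 tilt [ 1.7e-03 -3.0e-04 -1.0e+00] F [-0.27 -0.   -0.04] open 0.374 t 8.0
shift cm [ -4.34 -33.94   2.31]
wz -0.0018
time_s: 9.1
position: [0.4448, 0.3835, 0.1405]
tcp_rot: [[0.997, -0.075, -0.004], [-0.075, -0.997, -0.003], [-0.003, 0.003, -1.0]]
force: [-0.1, -0.0, 0.2]
opening: 1.0
pos [0.4448 0.3835 0.1405] head -4.29 tilt [-0.0035 -0.0025 -1.    ] F [-0.08 -0.02  0.17] open 1.0 t 9.1
shift cm [-0.07  0.19 13.45]
wz 0.0001
```

```bash
python3 -m crank '[[[0,0.05,1.8],[0,0,0]],[[0,0.05,1.8],[0,0,0]],[[0,0.05,1.8],[0,0,0]],[[0,0,1.8],[0,0,0]],[[0,0,1.8],[0,0,0]],[[0,0,1.5],[0,0,0]],[[0,0,0],[0,0,0]],[[0,0,0],[0,0,0]]]'
python3 - <<'E'
from m import *
from go import go
go(.4435,.3813,.006,-4.3)
cv2.imwrite("pics/s3.png",cv2.resize(s["pixels"][220:310,120:220,::-1],None,fx=6,fy=6,interpolation=cv2.INTER_CUBIC))
E
```

```text
time_s: 9.9
position: [0.4461, 0.3814, 0.0373]
tcp_rot: [[0.997, -0.078, -0.001], [-0.078, -0.997, -0.001], [-0.001, 0.001, -1.0]]
force: [0.2, -0.1, 0.8]
opening: 1.001
pos [0.4468 0.3822 0.0384] head -4.43 tilt [ 1.1e-03  6.0e-04 -1.0e+00] F [ 0.91 -0.3   0.37] open 1.0 t 10.0
shift cm [-0.33  0.12  3.24]
wz -0.0023
```

View pics/s3.png

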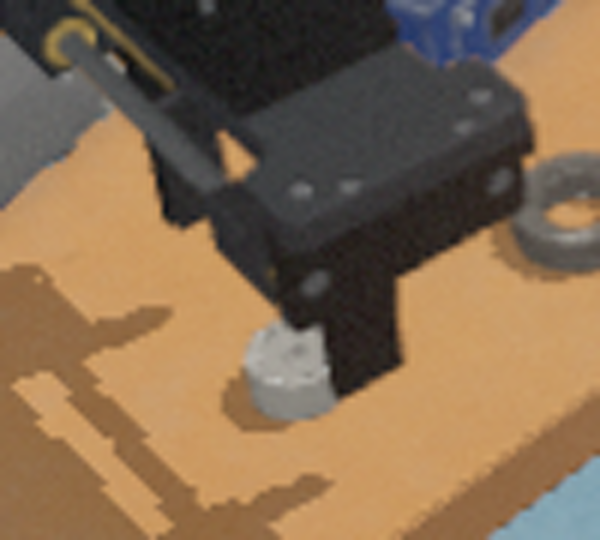

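Fingers straddle the disc, seen at crop (292,370), with the ring clear at right. Descend and grip with tips about 6 mm up.

```bash
python3 -m crank '[[[-0.15,0.05,0.9],[0,0,0]],[[-0.15,0.05,0.9],[0,0,0]],[[0,0,0.9],[0,0,0]],[[0,0,0.4],[0,0,0]],[[0,0,0.1],[0,0,0]],[[0,0,0],[0,0,0]],[[0,0,0],[0,0,0]]]'
python3 go.py 0.4435 0.3813 0.006 -4.3
```

```text
time_s: 10.7
position: [0.4434, 0.3816, 0.0059]
tcp_rot: [[0.997, -0.077, 0.0], [-0.077, -0.997, 0.0], [0.0, -0.0, -1.0]]
force: [-0.3, 0.1, -0.2]
opening: 0.998
pos [0.4434 0.3816 0.0059] head -4.41 tilt [ 4.e-04  2.e-04 -1.e+00] F [-0.27  0.09 -0.17] open 0.998 t 10.7
shift cm [ 0.01  0.03 -0.01]
wz -0.0019
```

```bash
python3 -m crank '[[[0,0,0],[0,0,0]],[[0,0,0],[0,0,0]],[[0,0,0],[0,0,0]],[[0,0,0],[0,0,0]],[[0,0,0],[0,0,0]],[[0,0,0],[0,0,0]],[[0,0,0],[0,0,0]],[[0,0,0],[0,0,0]],[[0,0,0],[0,0,0]],[[0,0,0],[0,0,0]],[[0,0,0],[0,0,0]],[[0,0,0],[0,0,0]]]' 1
python3 -m crank '[[[0,0,0],[0,0,0]],[[0,0,0],[0,0,0]],[[0,0,0],[0,0,0]]]'
```

```text
time_s: 11.9
position: [0.4432, 0.3814, 0.0058]
tcp_rot: [[0.997, -0.077, 0.0], [-0.077, -0.997, 0.0], [0.0, -0.0, -1.0]]
force: [-0.3, 0.2, -0.5]
opening: 0.355
time_s: 12.2
position: [0.4432, 0.3814, 0.0057]
tcp_rot: [[0.997, -0.077, 0.0], [-0.077, -0.997, -0.0], [0.0, 0.0, -1.0]]
force: [-0.3, 0.2, 0.1]
opening: 0.353
```

```bash
python3 -m crank '[[[0,0,-0.5],[0,0,0]],[[0,0,-1.5],[0,0,0]],[[0,0,-3],[0,0,0]],[[0,0,-3],[0,0,0]],[[0,0,-2.0],[0,0,0]],[[0,0,0],[0,0,0]],[[0,0,0],[0,0,0]]]'
python3 - <<'E'
from m import *
from go import go
go(.455,-.041,.1,-4.3)
P=read_state()["position"]; print(proj(s,P), (proj(s,P)-[120,190]+.5)*6-.5)
cv2.imwrite("pics/s4.png",cv2.resize(s["pixels"][190:290,120:220,::-1],None,fx=6,fy=6,interpolation=cv2.INTER_CUBIC))
E
```

```text
time_s: 12.9
position: [0.4432, 0.3814, 0.1065]
tcp_rot: [[0.997, -0.077, 0.001], [-0.077, -0.997, 0.001], [0.001, -0.001, -1.0]]
force: [-1.3, -0.8, -0.6]
opening: 0.351
pos [0.4422 0.3809 0.1049] head -4.41 tilt [-0.002  -0.0011 -1.    ] F [-0.21  0.54 -1.29] open 0.343 t 13.0
shift cm [ 4.52 41.96  0.53]
wz -0.002
[[163.04735664 241.25526002]] [[260.78413983 310.03156013]]
```

View pics/s4.png

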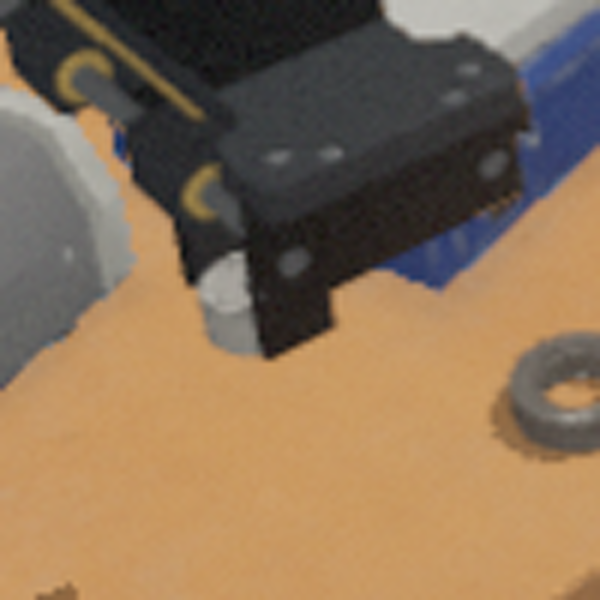

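Run:
```python
from m import *
P=np.array([.4424,.381,.1055])
l=np.array([.725,.689,0]);l/=np.linalg.norm(l)
for dz in (-.006,.009):
    q=P+[0,0,dz]
    print(dz,((proj(s,[q,q+.016*l,q-.016*l])-[120,190]+.5)*6-.5).round(0).tolist())
# corners of front finger tip: pad width 19 , outer back
R=np.array(read_state()["tcp_rot"])
for a,b in ((-.0155,.0095),(-.0155,-.0095),(-.0305,.0095),(-.0305,-.0095)):
    print(a,b,((proj(s,P+R@[a,b,0])-[120,190]+.5)*6-.5).round(0))
# crude disc extents
g=s["pixels"][190:290,120:220].astype(int); hsv=cv2.cvtColor(s["pixels"][190:290,120:220],cv2.COLOR_RGB2HSV)
m=((hsv[...,1]<60)&(hsv[...,2]>110))[40:62,30:46]; ys,xs=np.nonzero(m); print("disc left",(xs.min()+30+.5)*6, "bottom",(ys.max()+40+.5)*6)
```

```text
-0.006 [[263.0, 324.0], [208.0, 324.0], [317.0, 324.0]]
0.009 [[256.0, 284.0], [200.0, 284.0], [311.0, 284.0]]
-0.0155 0.0095 [[317. 320.]]
-0.0155 -0.0095 [[259. 349.]]
-0.0305 0.0095 [[345. 345.]]
-0.0305 -0.0095 [[287. 376.]]
disc left 201.0 bottom 357.0
```

Disc is held centred: its left edge is at crop x 201–207, against 200–208 expected for a disc on the TCP axis. Carry it over nest b.

```bash
python3 -m crank '[[[0.4,2.5,0],[0,0,0]],[[0.4,3.9,0],[0,0,0]],[[0.4,3.9,0],[0,0,0]],[[0.4,3.9,0],[0,0,0]],[[0.4,3.9,0],[0,0,0]],[[0.4,3.9,0],[0,0,0]],[[0.4,3.9,0],[0,0,0]],[[0.4,3.9,0],[0,0,0]],[[0.4,3.9,0],[0,0,0]],[[0.4,3.9,0],[0,0,0]],[[0.4,3.9,0],[0,0,0]],[[0,0,0],[0,0,0]]]'
python3 -m crank '[[[0,0,0],[0,0,0]],[[0,0,0],[0,0,0]],[[0,0,0],[0,0,0]]]'
python3 go.py 0.455 -0.041 0.063 -4.3
```

```text
time_s: 14.3
position: [0.4565, -0.0401, 0.1052]
tcp_rot: [[0.997, -0.083, 0.002], [-0.083, -0.997, -0.001], [0.002, 0.001, -1.0]]
force: [1.0, -0.1, -1.0]
opening: 0.351
time_s: 14.6
position: [0.4545, -0.0343, 0.1055]
tcp_rot: [[0.997, -0.075, -0.001], [-0.075, -0.997, 0.001], [-0.001, -0.0, -1.0]]
force: [-0.9, -0.0, -1.2]
opening: 0.349
pos [ 0.4545 -0.0343  0.1055] head -4.3 tilt [-1.2e-03  5.0e-04 -1.0e+00] F [-0.89 -0.05 -1.25] open 0.349 t 14.6
shift cm [0.1  0.66 4.25]
wz 0.0001
```

```bash
python3 -m crank '[[[0.05,0.3,1.2],[0,0,0]],[[0.05,0.3,1.2],[0,0,0]],[[0,0,1.2],[0,0,0]],[[0,0,0.6],[0,0,0]],[[0,0,0],[0,0,0]],[[0,0,0],[0,0,0]],[[0,0,0],[0,0,0]],[[0,0,0],[0,0,0]]]'
python3 - <<'E'
from m import *
from go import go
go(.455,-.041,.0538,-4.3)
P=np.array(read_state()["position"])
cv2.imwrite("pics/s5.png",cv2.resize(s["pixels"][140:215,255:335,::-1],None,fx=8,fy=8,interpolation=cv2.INTER_CUBIC))
f=lambda X:((proj(s,X)-[255,140]+.5)*8-.5).round(0).tolist()
l=np.array([.725,.689,0]);l/=np.linalg.norm(l)
for dz in (-.006,.009):
    q=P+[0,0,dz]; print(dz,f([q,q+.016*l,q-.016*l]))
print("nest b",f([.455,-.041,.045]))
E
```

```text
time_s: 15.4
position: [0.456, -0.0418, 0.0642]
tcp_rot: [[0.997, -0.077, 0.001], [-0.077, -0.997, -0.0], [0.001, 0.0, -1.0]]
force: [0.3, -0.7, -0.6]
opening: 0.35
pos [ 0.4559 -0.0419  0.0641] head -4.41 tilt [ 8.e-04 -3.e-04 -1.e+00] F [-0.23  0.06 -0.1 ] open 0.353 t 15.5
shift cm [-0.09 -0.08  1.03]
wz -0.0019
-0.006 [[390.0, 268.0], [338.0, 269.0], [441.0, 268.0]]
0.009 [[393.0, 226.0], [341.0, 227.0], [444.0, 226.0]]
nest b [[387.0, 306.0]]
```

View pics/s5.png

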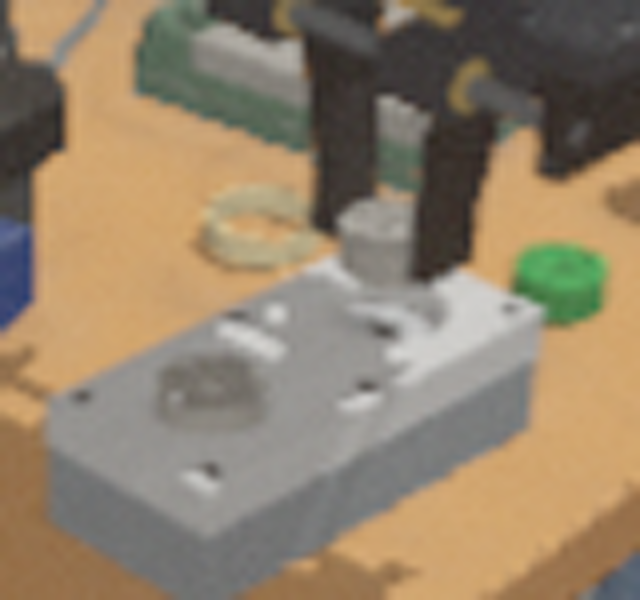

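Run:
```python
from h import *
c=capture("scene"); b=cv2.imread("pics/scene0.png")
A=cv2.resize(b[170:188,288:318],None,fx=24,fy=24,interpolation=cv2.INTER_CUBIC)
A=cv2.convertScaleAbs(A,alpha=1.6,beta=-80)
o=np.array([288,170]); th=np.linspace(0,2*np.pi,73)
for C,col in (((.455,-.041),(0,0,255)),((.4527,-.0388),(255,0,0))):
  for r in (.0175,.0195):
    X=np.c_[C[0]+r*np.cos(th),C[1]+r*np.sin(th),np.full(73,.045 if r>.018 else .043)]
    q=((proj(c,X)-o+.5)*24-.5); cv2.polylines(A,[q.astype(int)],True,col,1)
cv2.imwrite("pics/hole.png",A)
```

```text
(no output)
```

View pics/hole.png

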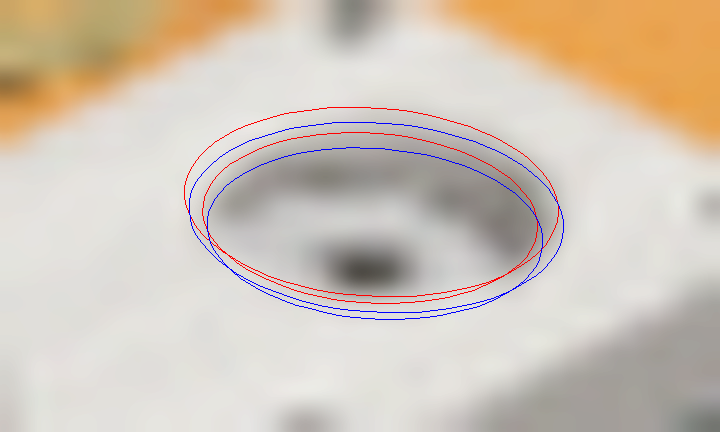

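```bash
python3 -m crank '[[[-0.12,-0.05,0.3],[0,0,0]],[[-0.11,-0.04,0.3],[0,0,0]],[[0,0,0.3],[0,0,0]],[[0,0,0.2],[0,0,0]],[[0,0,0],[0,0,0]],[[0,0,0],[0,0,0]],[[0,0,0],[0,0,0]]]'
python3 go.py 0.4537 -0.0408 0.0487 -4.3
```

```text
time_s: 16.25
position: [0.4535, -0.0407, 0.0528]
tcp_rot: [[0.997, -0.077, 0.0], [-0.077, -0.997, -0.0], [0.0, 0.0, -1.0]]
force: [0.1, 0.0, -1.1]
opening: 0.349
pos [ 0.4535 -0.0407  0.0528] head -4.41 tilt [ 1.e-04 -0.e+00 -1.e+00] F [ 0.14  0.04 -1.11] open 0.349 t 16.25
shift cm [0.02 0.01 0.41]
wz -0.002
```

```bash
python3 -m crank '[[[0,0,0.1],[0,0,0]],[[0,0,0.1],[0,0,0]],[[0,0,0],[0,0,0]]]'
python3 -m crank '[[[0,0,0.1],[0,0,0]],[[0,0,0],[0,0,0]]]'
```

```text
time_s: 16.55
position: [0.4534, -0.0407, 0.0507]
tcp_rot: [[0.997, -0.077, -0.0], [-0.077, -0.997, 0.0], [-0.0, -0.0, -1.0]]
force: [0.7, 0.7, -0.3]
opening: 0.351
time_s: 16.75
position: [0.4534, -0.0407, 0.0497]
tcp_rot: [[0.997, -0.077, -0.0], [-0.077, -0.997, 0.0], [-0.0, -0.0, -1.0]]
force: [0.8, 0.1, -1.1]
opening: 0.351
```

```bash
python3 -m crank '[[[0,0,0.1],[0,0,0]],[[0,0,0],[0,0,0]]]'
python3 -m crank '[[[0,0,0.1],[0,0,0]],[[0,0,0],[0,0,0]]]'
```

```text
time_s: 16.95
position: [0.4533, -0.0406, 0.0486]
tcp_rot: [[0.997, -0.077, -0.0], [-0.077, -0.997, 0.0], [-0.0, -0.0, -1.0]]
force: [-0.7, 1.5, -1.4]
opening: 0.354
time_s: 17.15
position: [0.4533, -0.0406, 0.0477]
tcp_rot: [[0.997, -0.077, -0.0], [-0.077, -0.997, 0.0], [-0.0, -0.0, -1.0]]
force: [-0.6, 1.0, -0.9]
opening: 0.349
```

```bash
python3 -m crank '[[[0,0,0.05],[0,0,0]],[[0,0,0.05],[0,0,0]],[[0,0,0],[0,0,0]]]'
```

```text
time_s: 17.45
position: [0.4533, -0.0406, 0.0467]
tcp_rot: [[0.997, -0.077, -0.0], [-0.077, -0.997, 0.0], [-0.0, -0.0, -1.0]]
force: [-0.0, 1.2, -0.8]
opening: 0.346
```

There's no support at the raised-floor height (underside about 41 mm), so the floor of nest b is evidently locked (36.6 mm). Disc b is 4 mm into the bore, so I'll release it slightly.

```bash
python3 -m crank '[[[0,0,0],[0,0,0]],[[0,0,0],[0,0,0]],[[0,0,0],[0,0,0]],[[0,0,0],[0,0,0]],[[0,0,0],[0,0,0]]]' 0
python3 -m crank '[[[0,0,-0.3],[0,0,0]],[[0,0,-0.8],[0,0,0]],[[0,0,-1.5],[0,0,0]],[[0,0,-2],[0,0,0]],[[0,0,-2],[0,0,0]],[[0,0,0],[0,0,0]],[[0,0,0],[0,0,0]]]'
python3 - <<'E'
from m import *
cv2.imwrite("pics/s6.png",cv2.resize(s["pixels"][140:215,255:335,::-1],None,fx=8,fy=8,interpolation=cv2.INTER_CUBIC))
E
```

```text
time_s: 17.95
position: [0.4535, -0.0408, 0.0468]
tcp_rot: [[0.997, -0.077, 0.0], [-0.077, -0.997, -0.0], [0.0, 0.0, -1.0]]
force: [-0.1, 0.7, -0.7]
opening: 0.496
time_s: 18.65
position: [0.4536, -0.0408, 0.1133]
tcp_rot: [[0.997, -0.077, 0.001], [-0.077, -0.997, -0.001], [0.001, 0.0, -1.0]]
force: [0.3, -0.0, 0.2]
opening: 0.5
```

View pics/s6.png

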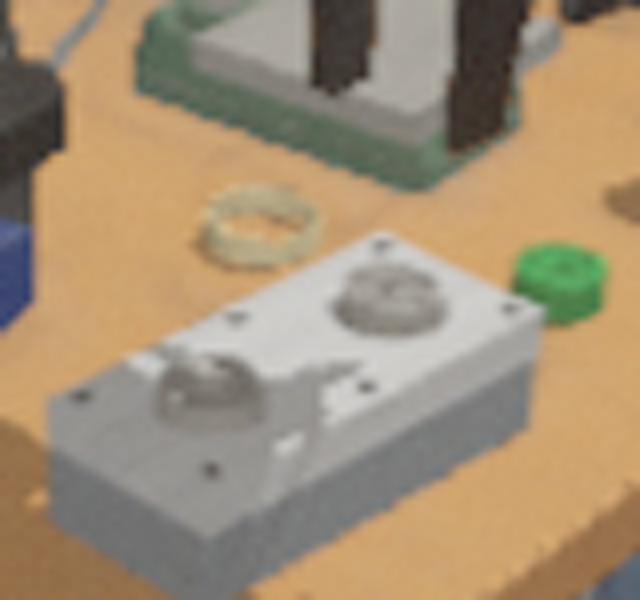

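Disc b lies flat in nest b at crop (390,300), as low as disc a at (210,392). Now I'll feel its height with closed fingers.

```bash
python3 -m crank '[[[0,0,0.8],[0,0,0]],[[0,0,1.2],[0,0,0]],[[0,0,1.2],[0,0,0]],[[0,0,1.2],[0,0,0]],[[0,0,0.6],[0,0,0]],[[0,0,0.3],[0,0,0]],[[0,0,0],[0,0,0]],[[0,0,0],[0,0,0]],[[0,0,0],[0,0,0]]]' 1
python3 go.py 0.4535 -0.0408 0.0525 -4.3
```

```text
time_s: 19.65
position: [0.4537, -0.0408, 0.0601]
tcp_rot: [[0.997, -0.077, 0.001], [-0.077, -0.997, -0.0], [0.001, 0.0, -1.0]]
force: [0.8, -0.7, -0.1]
opening: 0.004
pos [ 0.4537 -0.0408  0.0601] head -4.41 tilt [ 9.e-04 -3.e-04 -1.e+00] F [ 0.83 -0.72 -0.08] open 0.004 t 19.65
shift cm [-0.02  0.    0.76]
wz -0.0019
```

```bash
python3 -m crank '[[[0,0,0.2],[0,0,0]],[[0,0,0.2],[0,0,0]],[[0,0,0.1],[0,0,0]],[[0,0,0],[0,0,0]]]'
python3 -m crank '[[[0,0,0.1],[0,0,0]],[[0,0,0.1],[0,0,0]],[[0,0,0],[0,0,0]]]'
python3 -m crank '[[[0,0,0.05],[0,0,0]],[[0,0,0.05],[0,0,0]],[[0,0,0],[0,0,0]]]'
```

```text
time_s: 20.05
position: [0.4533, -0.0407, 0.0546]
tcp_rot: [[0.997, -0.077, -0.0], [-0.077, -0.997, 0.0], [-0.0, -0.0, -1.0]]
force: [0.0, -0.4, 0.5]
opening: 0.001
time_s: 20.35
position: [0.4534, -0.0407, 0.0526]
tcp_rot: [[0.997, -0.077, -0.0], [-0.077, -0.997, 0.0], [-0.0, -0.0, -1.0]]
force: [0.3, 0.4, 0.2]
opening: 0.005
time_s: 20.65
position: [0.4534, -0.0407, 0.052]
tcp_rot: [[0.997, -0.077, 0.0], [-0.077, -0.997, -0.0], [0.0, 0.0, -1.0]]
force: [-1.7, 0.3, 4.6]
opening: 0.007
```

Contact was only at 52.0 mm, with 4.6 N and no yielding, so nest b holds disc b locked (a raised disc would have been met at 57 mm). No push is needed there. I'll back off well clear and check both.

```bash
python3 -m crank '[[[0,0,-0.2],[0,0,0]],[[0,0,-0.8],[0,0,0]],[[0,0,-2],[0,0,0]],[[0,0,-3],[0,0,0]],[[0,0,-4],[0,0,0]],[[-2,2,-4],[0,0,0]],[[-2,4,0],[0,0,0]],[[-2,4,0],[0,0,0]],[[-2,4,0],[0,0,0]],[[-1,4,0],[0,0,0]],[[0,4,0],[0,0,0]],[[0,0,0],[0,0,0]]]'
python3 -m crank '[[[0,4,0],[0,0,0]],[[0,4,0],[0,0,0]],[[0,0,0],[0,0,0]],[[0,0,0],[0,0,0]]]'
python3 - <<'E'
from m import *
cv2.imwrite("pics/s7.png",cv2.resize(s["pixels"][140:215,255:335,::-1],None,fx=8,fy=8,interpolation=cv2.INTER_CUBIC))
cv2.imwrite("pics/t7.png",cv2.resize(c["pixels"][145:225,170:390,::-1],None,fx=3.6,fy=3.6,interpolation=cv2.INTER_CUBIC))
E
```

```text
time_s: 21.85
position: [0.3476, -0.2591, 0.1928]
tcp_rot: [[0.997, -0.082, 0.004], [-0.082, -0.997, -0.006], [0.004, 0.006, -1.0]]
force: [1.4, 0.7, -0.8]
opening: 0.011
time_s: 22.25
position: [0.3403, -0.3324, 0.1917]
tcp_rot: [[0.997, -0.078, -0.0], [-0.078, -0.997, 0.001], [-0.001, -0.001, -1.0]]
force: [-0.7, 0.1, -0.7]
opening: 0.004
```

View pics/s7.png

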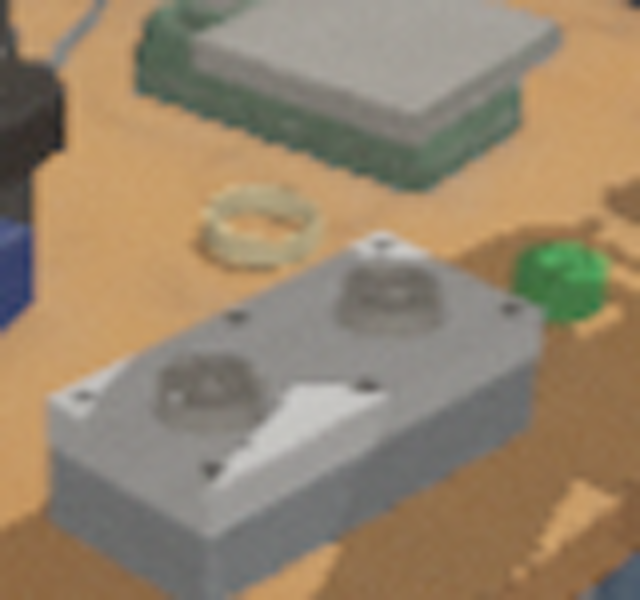

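View pics/t7.png

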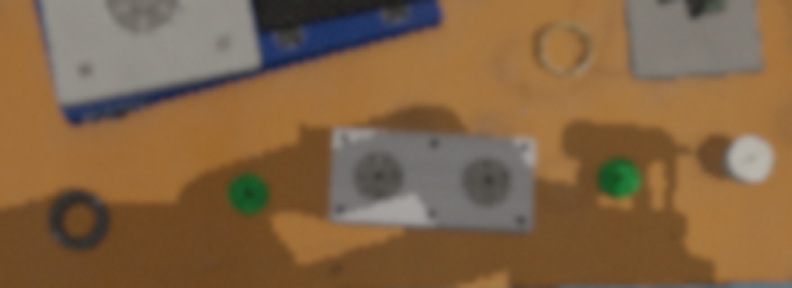

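Both discs sit flat and equally low in their nests, at scene crop (207,390) and (388,298) and top crop (379,177) and (487,181). The rings, pot and green discs are where they were, and the arm is clear. Handing in.

```bash
python3 -c "
from rig import bot; print(bot.hand_in())"
```

```text
the job is handed in; nothing more can be done
None
```

I clicked nest a once and set the loose steel disc into nest b. By my checks, both discs are locked low. I handed the job in at about 22 s; no verdict is reported.

- **Nest a:** the push peaked at about 10 N. First contact was just under 58 mm, and afterwards the fingers came free of the disc at 52.6 mm, so it locked. I did not touch disc a a second time. The later pictures show it as low as disc b.
- **Nest b:** the floor was already locked, because there was no support at the raised height while I lowered disc b. After release I felt the disc's top at 52.0 mm with 4.6 N and no sign of it giving way. That matches locked (51.6 mm), so I did not push it.
- **Final pictures:** both discs look flat and equally low, the rings and pot look undisturbed by eye, and the arm is clear.
- **Disagreement:** the two cameras put the block about 2–3 mm apart. I went mainly by the scene camera, which agreed with the robot's tip position to about 1 mm, plus a close look at the bore. Disc b went in without notable side force.

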